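Lay out the stirring place

ROBOT

A 6-joint arm with a two-finger parallel gripper is mounted at the origin on a cart in front of the work surface, level with it; the furniture and walls round the work are solid. World frame = base frame: x ahead of the robot, y to its left, z up, the work surface at z = 0. Lengths are in mm, angles in degrees, forces in N, time in s.
With the tool pointing down it reaches from about 350 to 850 mm from the base axis. Payload 8.1 kg.
Tool frame: the origin (TCP) lies at the very end of the fingers, on their centre line; the grasp point (between the pads) lies 19 mm behind it (r.grip_point_offset is the distance from the TCP to the grasp point, in mm); z points along the fingers, y is the line along which they close (so a half turn about z gives the same grasp; the last joint's range is limited). The gripper opens to 85 mm and grips with 20 to 120 N. Pads are 22 mm wide; open, the fingers measure 114 mm over their backs; the gripper's body (76 mm by 85 mm) begins 54 mm behind the grasp point. The pads swing forward as they close: fully open they stand 13 mm farther back than shut.
Start: joints at [61.627, 7.471, 85.268, -0, 87.261, -4.893], TCP at [239.035, 550.334, 231.292] pointing down, gripper open.
Joint ranges: [-169.43, 169.43], [-51.17, 129.36], [1.28, 143.12], [-76.62, 256.62], [0, 156.53], [-152.29, 152.29]. Speed limits (degrees/s): [136.94, 136.94, 159.86, 180, 180, 180].

INTERFACE

Orientations are given as [roll, pitch, yaw] about the fixed x, y, z axes, in that order (R = Rz(yaw) Ry(pitch) Rx(roll)).
In Python, from bench import status, eyes, r gives the robot as it stands.
- The arm moves only by the shell command python3 -m handwheel 'ROWS' [FORCE]. ROWS is a JSON object whose one key "series" holds a list that holds one entry, the list of rows, each a list of 7 numbers: the shift along the tool's x, y, z in cm, then the turn, a rotation vector about the tool's x, y, z in rad, then the opening, from 0 (shut) to 1 (fully open). In form: {"series": [[[tx, ty, tz, rx, ry, rz, claw], ...]]}. A call has 1 to 12 rows; each row is the pose to reach, as a shift and turn from the pose commanded when the call began, along the tool's axes at that moment; what a row does not reach only later rows make up. A row lasts 1/8 s, in which the tool goes at most 62.5 mm and 10.7 degrees, less where a joint would pass 70% of its speed; a pose out of reach is approached as far as the arm can. A call with a gripper value outside its range is refused whole. The fingers move at their own pace and stop on an object; FORCE is the grip in N (left out, the last holds). Time passes only in rows, so rows that repeat a pose let the fingers close. It gives the time, the measured TCP pose, the force, the opening and the grip force at its end, in the units of the state.
- status.sense(): the state, without advancing time (a new reading comes with each control period).
- eyes.snapshot(name): name is "side" or "top"; returns a dict with "img" (420x560x3 uint8, red, green, blue), "mtx" (3x3 intrinsics, pixels), "k1" (the pictures are not rectified: a ray, as slopes to the right and down, at radius r is drawn at 1 + k1 r^2 times it, then the intrinsics apply), "R" (3x3) and "t" (3): a world point X has camera coordinates R X + t. Camera axes: x right, y down, z forward; pixel columns grow to the right and rows downward; lengths in mm; the calibration is good to about 2 mm. A picture is of the moment at which its call begins. There is no depth.
- r.hand_in(): hands the job in; it is judged then, once.
The state is a dict: "time": time; "joint_pos": joint angles; "qd": joint speeds; "joint_efforts": joint torques, N m; "tool_pos": TCP position; "tcp_rot": TCP orientation; "ft_force": force on the tool from outside, world axes, zero at the start; "wrist_torque": the same for the moment, N m; "finger_gap": finger opening in mm; "grip_force": force on a finger pad.
Only numpy, scipy, OpenCV 4.12 (cv2) and the standard library are available. Lean on these libraries where they do the work, as an engineer would, in place of code of your own. Each camera call takes 0.05 s, during which the arm holds its last target. There are 200 camera calls.

TASK

Lay out the stirring place on the blue mat: stand the empty beaker on the middle of the stirrer's round white plate, the blue-capped vial in the middle of the white drip tray, and the amber bottle on the mat midway between stirrer and tray. Stand the white-capped vial straight behind the amber bottle (on the side away from the robot, square to the mat's long edge), with a gap of about 4 cm between the two. Everything stands upright and is let go; leave the other vial, the dish and the white bottle where they are.

Things in the scene. Friction and masses are not known exactly. Their poses are not given: they have to be found in the camera images.
- beaker: empty clear glass beaker, 59 mm tall, wall 42 to 45 mm across, rim 46 mm with a small spout (51 mm over the spout, which points to its own -y); open at the top, about 50 g. Origin on its underside, 2 mm from the axis of the wall, which lies to its own +y; z up. To be moved.
- blue_vial: sample vial with a BLUE cap and pink contents, 52 mm tall, 21 mm across; origin at the centre of its underside, z up. A closed rigid glass sample vial, 18 g; blue cap on the top 12 mm. To be moved.
- white_vial: sample vial with a WHITE cap and whitish contents, 52 mm tall, 21 mm across; origin at the centre of its underside, z up. A closed rigid glass sample vial, 18 g; white cap on the top 12 mm. To be moved.
- amber_bottle: small AMBER (brown glass) bottle with a red screw cap, 95 mm tall, body 44 mm across up to z = 70 mm, cap 36 mm across above; about 120 g. Origin at the centre of its underside, z up. To be moved.
- spill_mat: flat blue mat 190 x 390 x 2 mm, white stripe along each long edge, fixed. Origin: its centre, at worktop level; x across it, away from the robot (yaw within 0.15 rad of world x); y along it, to the left. Stirrer and drip tray are fixed on it at y = +130 and -130 mm, x = 0 (which is where varies): its centre is midway between them, and empty at the start.
- stirrer_plate (a point): centre of the top face of the round white plate (92 mm across) of the magnetic stirrer, a grey box 132 x 110 x 45 mm with two knobs on the side that faces the robot. The plate's top is 52 mm above the worktop. The stirrer is fixed. (Left of the mat, beyond x = 0.57 and y = +0.13 m, stands a tall pump: do not swing the arm into it.)
- drip_tray: square white plastic drip tray, open on top, 98 x 98 mm over the lip, 14 mm tall, flat inner floor 84 mm square, 3 mm above its underside (5 mm above the worktop). Origin at the centre of its underside, which lies on the mat, 2 mm above the worktop. Fixed; its sides are aligned with the mat.
- green_vial: sample vial with a BLACK cap and green contents, 52 mm tall, 21 mm across; origin at the centre of its underside, z up. A closed rigid glass sample vial, 18 g. Bystander: leave it where it stands.
- petri_dish: clear petri dish with an orange patch inside, 60 mm across, 13 mm tall; origin at the centre of its underside. Bystander: leave it where it lies.
- salt_bottle: WHITE bottle with a red cap, 120 mm tall, 60 mm across; origin at the centre of its underside. Bystander: leave it where it stands.
There are look-alikes about, which are no part of the job. What is shaped like the amber_bottle but pink or turquoise is not meant.

How it is judged:
By the outcome, as a careful person would: the job done as asked, in the order asked, and still so for the second after the job is handed in, with the robot touching nothing.
It also fails if it takes over 109 s, if anything falls off the work surface, if the arm or the gripper's body presses on something with over 40 N, if the wrist force passes 120 N, or if a joint passes its speed limit or range.

## Working session

There is one attempt and no reset: what is moved stays moved. The work goes in short steps, Python scripts to look and compute and a shell command to move; the robot and the scene stay as the last step left them, time stands still between calls to the robot, and variables do not carry over. Pictures are saved under pics/ and viewed, at most 14 in all, crops included, and the job is handed in when it is done.

```bash
ls; mkdir -p pics; python3 - <<'E'
from bench import status, eyes, r
import cv2,numpy as np
for n in("side","top"):
    s=eyes.snapshot(n); cv2.imwrite(f"pics/{n}0.png",cv2.resize(s["img"][...,::-1],(800,600),interpolation=cv2.INTER_CUBIC)); np.savez(f"{n}0.npz",**s)
    print(n,s["mtx"].tolist(),s["k1"],np.round(s["R"],3).tolist(),s["t"])
print(status.sense(), r.grip_point_offset)
E
```

```text
pics
side [[416.8396475955439, 0.0, 287.69765291052903], [0.0, 416.8396475955439, 206.80531971705432], [0.0, 0.0, 1.0]] -0.03398001460337797 [[0.683, -0.73, -0.02], [-0.33, -0.285, -0.9], [0.652, 0.621, -0.435]] [-385.85556071  256.47696045  603.06691521]
top [[475.6597386804174, 0.0, 279.9836271716275], [0.0, 475.6597386804174, 207.09423276368818], [0.0, 0.0, 1.0]] -0.05019747844034481 [[-0.02, -1.0, -0.013], [-0.994, 0.021, -0.109], [0.109, 0.01, -0.994]] [  43.39417836  633.33498712 1358.4463952 ]
{'time': 0.1, 'joint_pos': array([ 6.16276672e+01,  7.51031388e+00,  8.53250814e+01, -1.17251438e-03,
        8.72632433e+01, -4.89148515e+00]), 'qd': array([-0.11113183, -0.08961746, -0.11683869, -0.00850218, -0.02289908,
        0.07082675]), 'joint_efforts': array([ 6.00735311e-04, -5.70945883e+01, -5.01944661e+01, -1.99707247e-04,
        8.09339894e-03, -2.21117682e-05]), 'tool_pos': array([238.78884051, 549.86944938, 230.33465321]), 'tcp_rot': array([-1.79901621e+02, -7.24397826e-03,  1.56519203e+02]), 'ft_force': array([-0.33151639, -0.04252151, -0.6635912 ]), 'wrist_torque': array([-0.04344076, -0.04740486, -0.0201775 ]), 'grip_force': 0.0, 'finger_gap': 85.26831335756889} 18.700000000000003
```

View pics/side0.png

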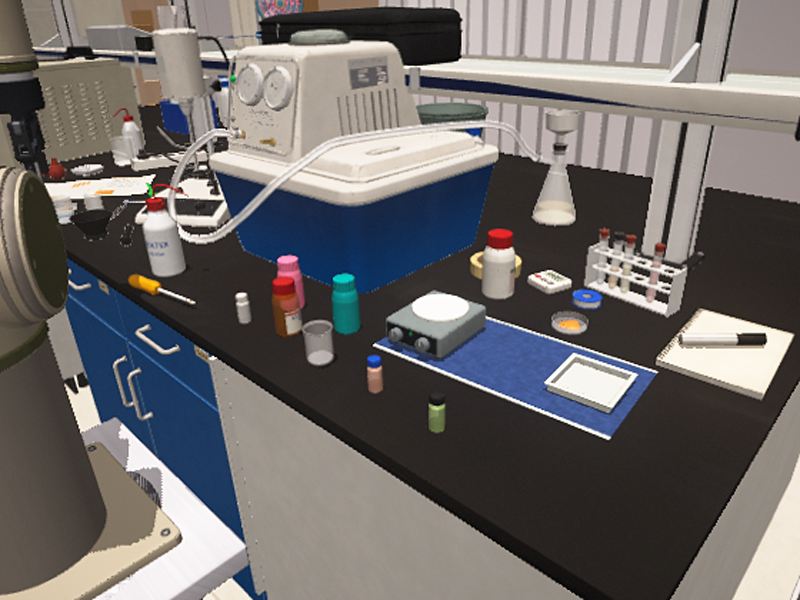

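View pics/top0.png

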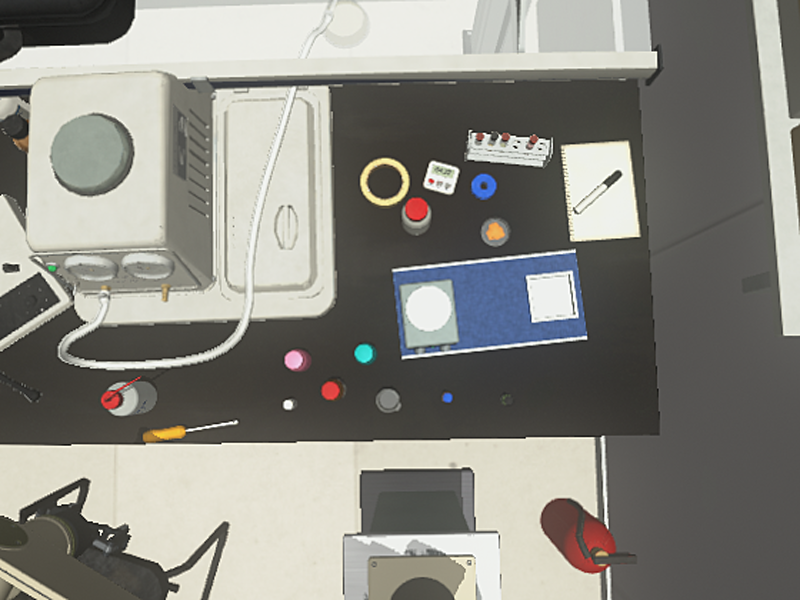

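The side view shows, in 800x600 pixels:
- amber bottle with red cap (285,305)
- its look-alikes, pink (290,280) and turquoise (345,303)
- white vial (243,307), beaker (319,342), blue vial (375,373) and black-capped vial (436,412)
- stirrer plate (440,307) and tray (590,382)

In the top view: red cap (331,390), white cap (289,404), beaker (388,400), blue cap (447,398), plate (429,308), tray (552,297).

Candidates for "amber": the red cap at (331,390), the pink cap at (297,360), the turquoise cap at (364,353), and the red-capped white bottle at (416,212). Only the one at (331,390) has a brown body with a red cap. I'll confirm that in a crop.

```bash
cat > vis.py <<'E'
import numpy as np, cv2
from bench import status, eyes, r
def ray(s,px):
    "native pixel (u,v) -> camera centre, unit world direction"
    D=np.array([s["k1"],0,0,0,0],float)
    n=cv2.undistortPoints(np.array([[px]],float),s["mtx"],D)[0,0]
    d=s["R"].T@np.r_[n,1]; return -s["R"].T@s["t"], d/np.linalg.norm(d)
def plane(s,px,z):
    c,d=ray(s,px); return c+d*(z-c[2])/d[2]
def tri(s1,p1,s2,p2):
    c1,d1=ray(s1,p1); c2,d2=ray(s2,p2)
    k=np.linalg.lstsq(np.c_[d1,-d2],c2-c1,rcond=None)[0]
    a,b=c1+k[0]*d1,c2+k[1]*d2; return (a+b)/2,np.linalg.norm(a-b)
def proj(s,X):
    D=np.array([s["k1"],0,0,0,0],float)
    return cv2.projectPoints(np.array([X],float),cv2.Rodrigues(s["R"])[0],s["t"],s["mtx"],D)[0][0,0]
def blobs(s,lo,hi,box,amin=8):
    "HSV blobs within box (native x0,y0,x1,y1): contour, area, centroid"
    h=cv2.cvtColor(s["img"],cv2.COLOR_RGB2HSV); m=cv2.inRange(h,np.array(lo),np.array(hi))
    k=np.zeros_like(m); k[box[1]:box[3],box[0]:box[2]]=255; m&=k
    n,l,st,c=cv2.connectedComponentsWithStats(m)
    return sorted([(int(st[i,4]),c[i],st[i,:4],l==i) for i in range(1,n) if st[i,4]>=amin],key=lambda a:-a[0])
E
python3 - <<'E'
from vis import *
S,T=[dict(np.load(f"{n}0.npz")) for n in("side","top")]
a=cv2.resize(S["img"][170:300,155:320],(660,520)[:2],interpolation=cv2.INTER_CUBIC)[:, :480]
b=cv2.resize(T["img"][235:305,185:365],(720,280),interpolation=cv2.INTER_CUBIC)
S4=cv2.resize(S["img"][175:310,160:320],(360,304),interpolation=cv2.INTER_CUBIC)
im=np.zeros((600,720,3),np.uint8); im[:304,:360]=S4; im[310:590]=b
t2=cv2.resize(T["img"][165:260,268:418],(360,228),interpolation=cv2.INTER_CUBIC); im[:228,360:]=t2
cv2.imwrite("pics/crop1.png",im[...,::-1])
def show(tag,bl):
    for q in bl[:4]: print(tag,q[0],np.round(q[1],1),q[2])
show("T red",blobs(T,(0,150,90),(8,255,255),(210,255,260,290)))
show("S red",blobs(S,(0,150,90),(8,255,255),(180,185,220,215)))
show("T blue",blobs(T,(105,120,80),(125,255,255),(300,265,325,290),4))
show("S blue",blobs(S,(105,120,80),(125,255,255),(250,240,275,260),4))
show("T white",blobs(T,(0,0,120),(180,60,255),(190,270,215,295),4))
show("S white",blobs(S,(0,0,120),(180,60,255),(160,200,178,230),4))
show("T mat",blobs(T,(105,100,50),(130,255,255),(265,165,420,260)))
show("T plate",blobs(T,(0,0,200),(180,40,255),(283,195,320,235)))
show("T tray",blobs(T,(0,0,140),(180,60,255),(365,185,408,230)))
show("S plate",blobs(S,(0,0,200),(180,40,255),(285,200,335,230)))
show("S tray",blobs(S,(0,0,120),(180,60,255),(375,245,450,290)))
show("T beaker",blobs(T,(0,0,60),(180,80,255),(260,268,285,293)))
E
```

```text
T red 139 [231. 273.] [225 267  13  13]
S red 90 [200.6 208.9] [191 201  18  14]
S red 71 [197.5 197. ] [191 194  15   8]
T blue 38 [313.1 278.1] [310 275   7   7]
S blue 78 [261.4 252.2] [257 248  10   9]
S blue 28 [270.1 241.1] [264 240  11   5]
T white 44 [201.2 282.9] [198 280   8   7]
S white 161 [169.6 214.8] [165 205  10  21]
T mat 4531 [347.9 210.5] [275 177 136  72]
T mat 33 [302.2 244.2] [298 242  10   5]
T plate 824 [299.7 215.5] [284 200  33  32]
T tray 1090 [385.8 207.1] [368 189  37  37]
S plate 605 [307.9 214.8] [288 206  41  19]
S tray 1566 [413.1 266.9] [381 247  66  42]
S tray 73 [429.5 250.5] [410 245  40  13]
S tray 25 [379.2 287.6] [375 285  11   5]
T beaker 575 [272.  280.5] [260 268  25  25]
```

View pics/crop1.png

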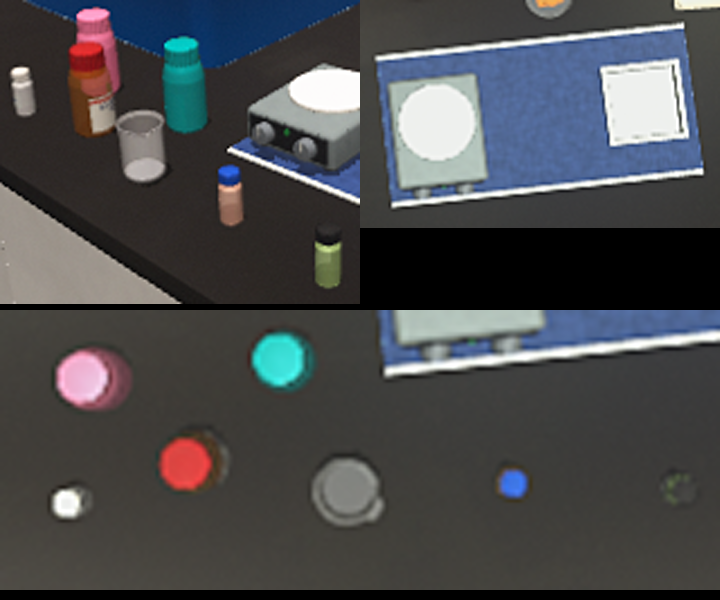

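```bash
python3 - <<'E'
from vis import *
S,T=[dict(np.load(f"{n}0.npz")) for n in("side","top")]
f=lambda v:np.round(v,1)
c=lambda s,*a:blobs(s,*a)[0][1]
print("cams",f(ray(S,(0,0))[0]),f(ray(T,(0,0))[0]))
tr,sr=(231,273),(200.3,199.0)
red=blobs(S,(0,150,90),(8,255,255),(180,185,220,200+2))
print("amber z95",f(plane(T,tr,95)),"tri capcentroid",tri(T,tr,S,red[0][1]))
print("blue z52",f(plane(T,(313.1,278.1),52)),tri(T,(313.1,278.1),S,(261.4,252.2)))
print("white z52",f(plane(T,(201.2,282.9),52)),tri(T,(201.2,282.9),S,(169.6,209)))
print("plate z52",f(plane(T,(299.7,215.5),52)),tri(T,(299.7,215.5),S,(307.9,214.8)))
# mat
h=cv2.cvtColor(T["img"],cv2.COLOR_RGB2HSV); m=((h[...,1]>100)&(h[...,0]>100)&(h[...,0]<130))|(h[...,2]>110)
k=np.zeros_like(m);k[172:255,270:418]=1; n,l,st,cc=cv2.connectedComponentsWithStats((m&k).astype(np.uint8)); i=1+st[1:,4].argmax()
cnt=max(cv2.findContours((l==i).astype(np.uint8),0,1)[0],key=cv2.contourArea)[:,0]
W=np.array([plane(T,p,2)[:2] for p in cnt],np.float32); rc=cv2.minAreaRect(W); print("mat",rc); print(f(cv2.boxPoints(rc)))
# plate / tray rect
q=blobs(T,(0,0,140),(180,60,255),(365,185,412,230))[0]
cnt=max(cv2.findContours(q[3].astype(np.uint8),0,1)[0],key=cv2.contourArea)[:,0]
W=np.array([plane(T,p,16)[:2] for p in cnt],np.float32); print("tray16",cv2.minAreaRect(W))
q=blobs(T,(0,0,200),(180,40,255),(283,195,320,235))[0]
cnt=max(cv2.findContours(q[3].astype(np.uint8),0,1)[0],key=cv2.contourArea)[:,0]
W=np.array([plane(T,p,52)[:2] for p in cnt],np.float32); print("plate",cv2.minEnclosingCircle(W))
# beaker
g=cv2.cvtColor(T["img"],cv2.COLOR_RGB2GRAY); p=g[266:296,258:290]; print("bg",np.median(p))
bw=np.zeros_like(g); bw[266:296,258:290]=p>75
cnt=max(cv2.findContours(bw,0,1)[0],key=cv2.contourArea)[:,0]
W=np.array([plane(T,q,59)[:2] for q in cnt],np.float32); print("beaker hull",cv2.minEnclosingCircle(W),cv2.fitEllipse(W))
im=p; print("\n".join(" ".join("%3d"%v for v in row) for row in p[::1]))
# vial/other base checks
print("green z52",f(plane(T,(354,279.5),52)))
E
```

```text
cams [ -44.7 -583.4  485.8] [ 482.2   16.  1419.7]
amber z95 [446.9 169.   95. ] tri capcentroid (array([446.06439593, 169.83033451,  92.77565943]), np.float64(1.8457691081033922))
blue z52 [426.9 -60.   52. ] (array([426.48033403, -60.00569376,  47.99365131]), np.float64(0.5569535324191208))
white z52 [419.1 259.6  52. ] (array([419.41887763, 260.81237042,  42.74373202]), np.float64(1.6849231976514543))
plate z52 [606.6 -26.1  52. ] (array([606.69661349, -26.07221833,  50.32171659]), np.float64(0.18387516528528483))
mat ((618.4000244140625, -154.5009307861328), (192.54698181152344, 390.1312255859375), 4.9795355796813965)
[[ 505.6   31.5]
 [ 539.4 -357.2]
 [ 731.2 -340.5]
 [ 697.4   48.2]]
tray16 ((629.7654418945312, -284.54461669921875), (100.22486114501953, 98.9434814453125), 4.961467742919922)
plate ((606.8251953125, -25.83561897277832), 47.541725158691406)
bg 63.0
beaker hull ((422.0744323730469, 58.07406997680664), 26.61248207092285) ((423.3880615234375, 58.68528366088867), (45.25208282470703, 49.89875411987305), 147.68484497070312)
 59  60  58  59  59  59  59  58  59  59  60  6
[... 3126 characters left out ...]
 64  63  64  63  63  63  62
 64  64  63  65  65  65  65  65  66  66  64  65  65  64  64  64  65  65  64  64  64  65  64  63  64  65  64  63  64  63  63  63
 65  63  64  65  66  65  65  65  63  64  64  64  65  65  65  65  65  64  64  64  64  63  65  64  65  65  64  64  63  64  64  63
 65  64  64  66  65  65  66  66  66  65  65  66  65  64  64  65  65  64  65  65  65  65  65  64  64  65  64  65  64  65  64  63
 65  64  65  65  65  65  66  65  65  65  65  66  66  65  65  65  64  65  65  65  65  65  65  65  65  64  65  65  64  65  65  64
 65  64  65  66  66  66  66  66  66  66  65  66  66  66  65  65  65  65  66  65  65  65  64  65  65  65  65  65  65  64  64  64
green z52 [ 420.5 -176.3   52. ]
```

The crop confirms the amber bottle: brown body, red cap, and different from the pink and turquoise ones. The mat rectangle is 192x390 mm with yaw 4.97°, and its centre at (618.4,-154.5) agrees with the stirrer/tray midpoint at (618.3,-155.2). Plate and cap heights agree with the text.

Next I'll refine the beaker and work out the first move.

```bash
cat > go.py <<'E'
import sys; from vis import *; from scipy.spatial.transform import Rotation as Ro
x=status.sense(); p=x["tool_pos"]; R=Ro.from_euler("xyz",x["tcp_rot"],degrees=True)
def go(X,yaw):
    d=R.inv().apply(np.array(X)-p)/10; rv=(R.inv()*Ro.from_euler("xyz",[180,0,yaw],degrees=True)).as_rotvec()
    print(X,yaw,"->",np.round(d,2),np.round(rv,3))
if __name__=="__main__":
    print("t",x["time"],"tcp",np.round(p,1),np.round(x["tcp_rot"],2),"J6",round(x["joint_pos"][5]),"gap",round(x["finger_gap"],1),"F",np.round(x["ft_force"],1),round(x["grip_force"],1))
    for a in sys.argv[1:]:
        v=[float(k) for k in a.split(",")]; go(v[:3],v[3])
E
python3 - <<'E'
from vis import *
S,T=[dict(np.load(f"{n}0.npz")) for n in("side","top")]
print("rim",plane(T,(271,280),59),"base disc",plane(T,(271.3,279.3),2))
print("tri",tri(T,(271,280),S,(222.7,228.8)))
print("base tri", tri(T,(271.3,279.3),S,(160+143/2.25,175+170/2.25)))
print("pink",plane(T,(207.9,252),90),"turq",plane(T,(254.8,247),90))
E
python3 go.py 425,60,130,66 425,60,16,66
```

```text
rim [424.12100979  59.79858397  59.        ] base disc [423.72265008  60.71054631   2.        ]
tri (array([424.81781627,  59.2560529 ,  58.12587179]), np.float64(1.8569903852963903))
base tri (array([423.67182663,  60.75069413,   3.57575133]), np.float64(0.29272315437086066))
pink [506.10194388 233.74233174  90.        ] turq [517.52800722 102.3840193   90.        ]
t 0.1 tcp [238.8 549.9 230.3] [-1.7990e+02 -1.0000e-02  1.5652e+02] J6 -5 gap 85.3 F [-0.3 -0.  -0.7] 0.0
[425.0, 60.0, 130.0] 66.0 -> [-36.6  -37.49  10.09] [-1.00e-03  1.00e-03  1.58e+00]
[425.0, 60.0, 16.0] 66.0 -> [-36.6  -37.47  21.49] [-1.00e-03  1.00e-03  1.58e+00]
```

```bash
python3 -m handwheel '{"series": [[[-36.6,-37.4,0,0,0,1.58,1],[-36.6,-37.4,0,0,0,1.58,1],[-36.6,-37.4,0,0,0,1.58,1],[-36.6,-37.4,0,0,0,1.58,1],[-36.6,-37.4,0,0,0,1.58,1],[-36.6,-37.4,0,0,0,1.58,1],[-36.6,-37.4,0,0,0,1.58,1],[-36.6,-37.4,0,0,0,1.58,1],[-36.6,-37.4,5,0,0,1.58,1],[-36.6,-37.4,10,0,0,1.58,1],[-36.6,-37.4,10,0,0,1.58,1],[-36.6,-37.4,10,0,0,1.58,1]]]}' 30; python3 go.py 424,60,130,66 424,60,16,66; python3 - <<'E'
from vis import *
S,T=[eyes.snapshot(n) for n in("side","top")]
im=np.hstack([cv2.resize(S["img"][130:280,150:300],(400,400)),cv2.resize(T["img"][190:290,205:305],(400,400))])
cv2.imwrite("pics/a1.png",im[...,::-1])
E
```

```text
time: 1.6
tool_pos: [426.4, 61.8, 132.9]
tcp_rot: [179.9, -0.0, 66.0]
ft_force: [0.1, -0.3, 1.0]
finger_gap: 85.5
grip_force: 0.0
t 1.6 tcp [426.4  61.8 132.9] [ 1.7994e+02 -3.0000e-02  6.6030e+01] J6 25 gap 85.5 F [ 0.1 -0.3  1. ] 0.0
[424.0, 60.0, 130.0] 66.0 -> [-0.26 -0.14  0.29] [ 0.001 -0.001  0.001]
[424.0, 60.0, 16.0] 66.0 -> [-0.27 -0.16 11.69] [ 0.001 -0.001  0.001]
```

View pics/a1.png

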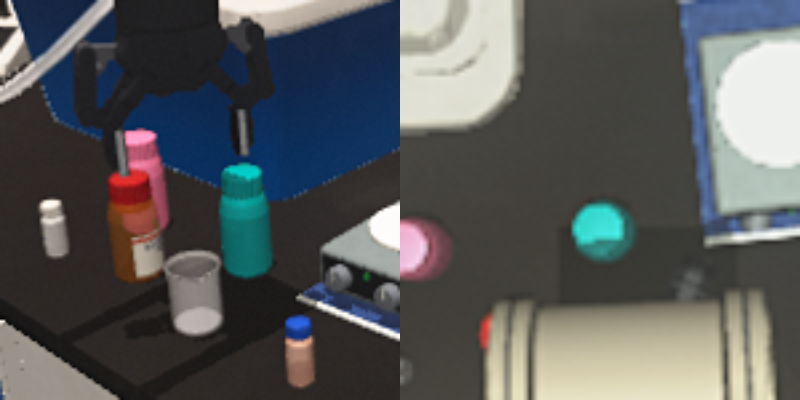

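The gripper hangs centred over the beaker, with its fingers at (122,150) and (240,140) either side of the rim at (193,258), clear of the bottles. Next: descend and close.

```bash
python3 -m handwheel '{"series": [[[-0.2,-0.15,5,0,0,0,1],[-0.2,-0.15,9,0,0,0,1],[-0.2,-0.15,11.6,0,0,0,1],[-0.2,-0.15,11.6,0,0,0,1],[-0.2,-0.15,11.6,0,0,0,1],[-0.2,-0.15,11.6,0,0,0,0.3],[-0.2,-0.15,11.6,0,0,0,0.3],[-0.2,-0.15,11.6,0,0,0,0.3],[-0.2,-0.15,11.6,0,0,0,0.3],[-0.2,-0.15,11.6,0,0,0,0.3],[-0.2,-0.15,11.6,0,0,0,0.3],[-0.2,-0.15,11.6,0,0,0,0.3]]]}' 25; python3 go.py 424,60,130,66
```

```text
time: 3.2
tool_pos: [424.4, 60.2, 16.1]
tcp_rot: [179.9, -0.0, 66.0]
ft_force: [-0.8, 0.4, 5.8]
finger_gap: 41.7
grip_force: 22.5
t 3.2 tcp [424.4  60.2  16.1] [ 1.7992e+02 -3.0000e-02  6.5990e+01] J6 25 gap 41.7 F [-0.8  0.4  5.8] 22.5
[424.0, 60.0, 130.0] 66.0 -> [-3.000e-02 -1.000e-02 -1.139e+01] [ 0.001 -0.001 -0.   ]
```

```bash
python3 -m handwheel '{"series": [[[0,0,-5,0,0,0,0.3],[0,0,-11,0,0,0,0.3],[0,0,-12,0,0,0,0.3],[0,0,-12,0,0,0,0.3]]]}'; python3 go.py 607,-25.2,130,66 607,-25.2,68.5,66
```

```text
time: 3.7
tool_pos: [424.1, 60.3, 135.8]
tcp_rot: [179.9, -0.0, 66.0]
ft_force: [0.3, 0.0, 0.2]
finger_gap: 41.2
grip_force: 23.6
t 3.7 tcp [424.1  60.3 135.8] [ 1.7991e+02 -4.0000e-02  6.6000e+01] J6 25 gap 41.2 F [0.3 0.  0.2] 23.6
[607.0, -25.2, 130.0] 66.0 -> [-0.37 20.19  0.61] [ 0.002 -0.001 -0.   ]
[607.0, -25.2, 68.5] 66.0 -> [-0.37 20.18  6.76] [ 0.002 -0.001 -0.   ]
```

```bash
python3 -m handwheel '{"series": [[[-0.37,6,0.6,0,0,0,0.3],[-0.37,12,0.6,0,0,0,0.3],[-0.37,17,0.6,0,0,0,0.3],[-0.37,20.2,0.6,0,0,0,0.3],[-0.37,20.2,0.6,0,0,0,0.3],[-0.37,20.2,0.6,0,0,0,0.3],[-0.37,20.2,0.6,0,0,0,0.3]]]}'; python3 go.py 607,-25.2,130,66 607,-25.2,68.5,66;python3 - <<'E'
from vis import *
S,T=[eyes.snapshot(n) for n in("side","top")]
im=np.hstack([cv2.resize(S["img"][120:270,240:390],(400,400)),cv2.resize(T["img"][150:250,250:350],(400,400))])
cv2.imwrite("pics/a2.png",im[...,::-1])
E
```

```text
time: 4.58
tool_pos: [605.2, -24.7, 128.4]
tcp_rot: [-179.9, 0.0, 66.0]
ft_force: [-0.2, 0.2, -0.2]
finger_gap: 41.7
grip_force: 23.7
t 4.575 tcp [605.2 -24.7 128.4] [-1.799e+02  2.000e-02  6.603e+01] J6 17 gap 41.7 F [-0.2  0.2 -0.2] 23.7
[607.0, -25.2, 130.0] 66.0 -> [ 0.02  0.18 -0.16] [-0.002  0.     0.   ]
[607.0, -25.2, 68.5] 66.0 -> [0.02 0.19 5.99] [-0.002  0.     0.   ]
```

View pics/a2.png

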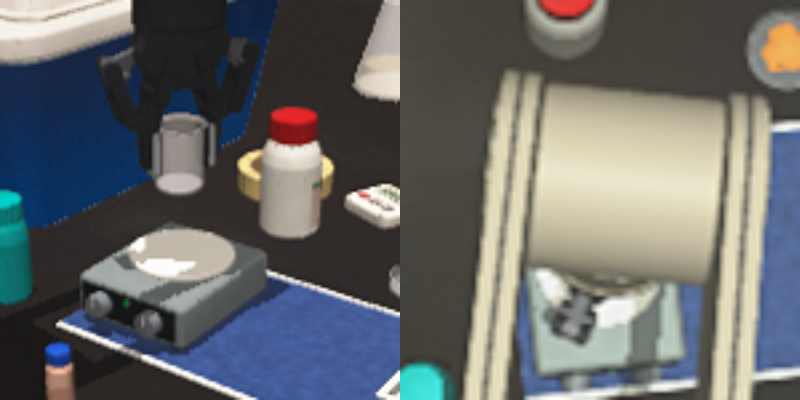

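The beaker hangs upright at (179,155) directly over the plate at (182,255). Lower it and check before letting go.

```bash
python3 -m handwheel '{"series": [[[0,0.15,2,0,0,0,0.3],[0,0.15,4,0,0,0,0.3],[0,0.15,5.6,0,0,0,0.3],[0,0.15,5.6,0,0,0,0.3],[0,0.15,5.6,0,0,0,0.3],[0,0.15,5.6,0,0,0,0.3]]]}'; python3 go.py 607,-25.2,68,66
```

```text
time: 5.42
tool_pos: [608.7, -26.0, 74.3]
tcp_rot: [179.9, -0.0, 66.0]
ft_force: [0.5, 0.5, -0.1]
finger_gap: 41.7
grip_force: 23.7
t 5.425 tcp [608.7 -26.   74.3] [ 1.7991e+02 -3.0000e-02  6.5990e+01] J6 17 gap 41.7 F [ 0.5  0.5 -0.1] 23.7
[607.0, -25.2, 68.0] 66.0 -> [ 0.01 -0.19  0.63] [ 0.002 -0.    -0.   ]
```

```bash
python3 -m handwheel '{"series": [[[0,0,0,0,0,0,0.3],[0,0,0,0,0,0,0.3]]]}' | sed -n 2p;python3 -m handwheel '{"series": [[[0,0,0,0,0,0,0.3],[0,0,0,0,0,0,0.3]]]}'| sed -n 2p; python3 go.py 607,-25.2,68,66
```

```text
tool_pos: [608.2, -26.0, 73.7]
tool_pos: [607.9, -25.9, 73.3]
t 5.925 tcp [607.9 -25.9  73.3] [-180.      0.     65.99] J6 17 gap 41.4 F [-0.1 -0.1 -0. ] 23.7
[607.0, -25.2, 68.0] 66.0 -> [ 0.03 -0.11  0.53] [-0.  0. -0.]
```

```bash
python3 -m handwheel '{"series": [[[0,-0.06,0.3,0,0,0,0.3],[0,-0.06,0.5,0,0,0,0.3],[0,-0.06,0.5,0,0,0,0.3],[0,-0.06,0.5,0,0,0,0.3],[0,-0.06,0.5,0,0,0,0.3],[0,-0.06,0.5,0,0,0,0.3],[0,-0.06,0.5,0,0,0,0.3]]]}'; python3 go.py 607,-25.2,68,66
```

```text
time: 6.8
tool_pos: [607.3, -25.7, 68.2]
tcp_rot: [-180.0, 0.0, 66.0]
ft_force: [-1.6, 0.1, -0.5]
finger_gap: 41.6
grip_force: 24.0
t 6.8 tcp [607.3 -25.7  68.2] [-179.99    0.     65.99] J6 17 gap 41.6 F [-1.6  0.1 -0.5] 24.0
[607.0, -25.2, 68.0] 66.0 -> [ 0.03 -0.05  0.02] [-0.  0. -0.]
```

```bash
python3 -m handwheel '{"series": [[[0,0,0.05,0,0,0,0.3],[0,0,0.1,0,0,0,0.3],[0,0,0.1,0,0,0,0.3],[0,0,0.1,0,0,0,0.3]]]}' | sed -n '2p;4p';  python3 -m handwheel '{"series": [[[0,0,0.05,0,0,0,0.3],[0,0,0.05,0,0,0,0.3],[0,0,0.05,0,0,0,0.3]]]}' | sed -n '2p;4p'
```

```text
tool_pos: [607.5, -25.7, 68.2]
ft_force: [-3.8, 0.3, 7.6]
tool_pos: [607.5, -25.7, 68.1]
ft_force: [-5.9, 0.9, 10.0]
```

Contact at TCP z 68.2 (7–10 N), so the beaker is on the plate. Release and rise.

```bash
python3 -m handwheel '{"series": [[[0,0,-0.05,0,0,0,0.6],[0,0,-0.05,0,0,0,0.9],[0,0,-0.05,0,0,0,1],[0,0,-0.05,0,0,0,1],[0,0,-0.05,0,0,0,1],[0,0,-2,0,0,0,1],[0,0,-6,0,0,0,1],[0,0,-9,0,0,0,1],[0,0,-9,0,0,0,1]]]}'; python3 go.py 427,-60,130,95 427,-60,17,95
```

```text
time: 8.8
tool_pos: [610.1, -26.0, 162.4]
tcp_rot: [179.6, -0.1, 66.0]
ft_force: [-0.7, 1.0, -0.1]
finger_gap: 85.2
grip_force: 0.0
t 8.8 tcp [610.1 -26.  162.4] [ 1.7956e+02 -1.3000e-01  6.6000e+01] J6 17 gap 85.2 F [-0.7  1.  -0.1] 0.0
[427.0, -60.0, 130.0] 95.0 -> [-10.56 -15.37   3.09] [ 0.008 -0.    -0.506]
[427.0, -60.0, 17.0] 95.0 -> [-10.59 -15.46  14.39] [ 0.008 -0.    -0.506]
```

```bash
python3 -m handwheel '{"series": [[[-3.5,-5,0,0,0,-0.15,1],[-7,-10,1,0,0,-0.3,1],[-10.4,-15.2,3,0,0,-0.506,1],[-10.4,-15.2,3,0,0,-0.506,1],[-10.4,-15.2,3,0,0,-0.506,1],[-10.4,-15.2,3,0,0,-0.506,1],[-10.4,-15.2,3,0,0,-0.506,1],[-10.4,-15.2,3,0,0,-0.506,1]]]}'; python3 go.py 427,-60,130,95 427,-60,17,95;python3 - <<'E'
from vis import *
S,T=[eyes.snapshot(n) for n in("side","top")]
np.savez("side1.npz",**S);np.savez("top1.npz",**T)
im=np.hstack([cv2.resize(S["img"][150:300,230:380],(400,400)),cv2.resize(T["img"][180:280,260:360],(400,400))])
cv2.imwrite("pics/a3.png",im[...,::-1])
E
```

```text
time: 9.8
tool_pos: [427.0, -58.8, 127.2]
tcp_rot: [180.0, 0.0, 95.0]
ft_force: [0.0, -0.0, -0.5]
finger_gap: 85.7
grip_force: 0.0
t 9.8 tcp [427.  -58.8 127.2] [1.7998e+02 1.0000e-02 9.4990e+01] J6 -20 gap 85.7 F [ 0.  -0.  -0.5] 0.0
[427.0, -60.0, 130.0] 95.0 -> [-0.12 -0.01 -0.28] [ 0.  0. -0.]
[427.0, -60.0, 17.0] 95.0 -> [-1.100e-01 -1.000e-02  1.102e+01] [ 0.  0. -0.]
```

View pics/a3.png

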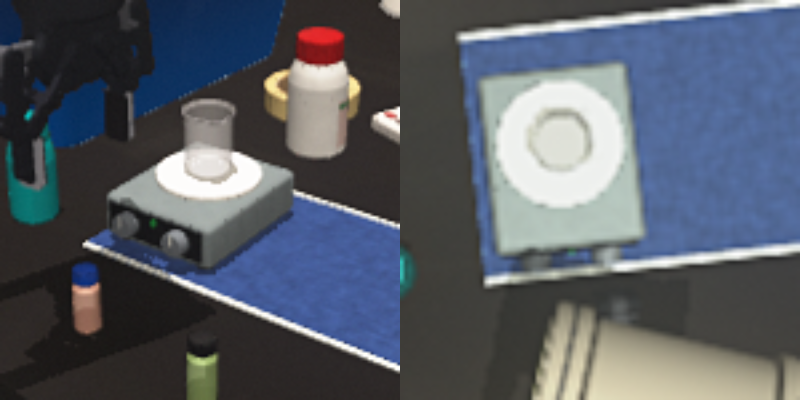

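The beaker stands upright in the middle of the plate: rim (560,138) against plate (560,143), with the offset explained by parallax. Next: descend on the blue vial.

```bash
python3 -m handwheel '{"series": [[[-0.1,0,5,0,0,0,1],[-0.1,0,9,0,0,0,1],[-0.1,0,10.8,0,0,0,1],[-0.1,0,10.8,0,0,0,1],[-0.1,0,10.8,0,0,0,1],[-0.1,0,10.8,0,0,0,0.1],[-0.1,0,10.8,0,0,0,0.1],[-0.1,0,10.8,0,0,0,0.1],[-0.1,0,10.8,0,0,0,0.1],[-0.1,0,10.8,0,0,0,0.1],[-0.1,0,10.8,0,0,0,0.1],[-0.1,0,10.8,0,0,0,0.1]]]}' 25; python3 go.py 427,-60,130,95
```

```text
time: 11.4
tool_pos: [426.5, -59.9, 19.1]
tcp_rot: [180.0, 0.0, 95.0]
ft_force: [-1.5, 0.0, 5.0]
finger_gap: 20.1
grip_force: 25.0
t 11.4 tcp [426.5 -59.9  19.1] [1.7998e+02 1.0000e-02 9.4990e+01] J6 -20 gap 20.1 F [-1.5  0.   5. ] 25.0
[427.0, -60.0, 130.0] 95.0 -> [ -0.02   0.05 -11.09] [ 0.  0. -0.]
```

```bash
python3 -m handwheel '{"series": [[[0,0,-5,0,0,0,0.1],[0,0,-10,0,0,0,0.1],[0,0,-10,0,0,0,0.1],[0,0,-10,0,0,0,0.1]]]}' | head -2; python3 go.py 629.8,-284.4,120,95 629.8,-284.4,24,95
```

```text
time: 11.9
tool_pos: [426.0, -59.7, 118.2]
t 11.9 tcp [426.  -59.7 118.2] [-1.7998e+02 -1.0000e-02  9.4990e+01] J6 -20 gap 20.2 F [-0.8 -0.1  0.2] 24.6
[629.8, -284.4, 120.0] 95.0 -> [-24.15  18.35  -0.19] [-0. -0. -0.]
[629.8, -284.4, 24.0] 95.0 -> [-24.15  18.35   9.41] [-0. -0. -0.]
```

```bash
python3 -m handwheel '{"series": [[[-4.5,3.4,0,0,0,0,0.1],[-9,6.8,0,0,0,0,0.1],[-13.5,10.2,0,0,0,0,0.1],[-18,13.6,0,0,0,0,0.1],[-22,16.7,0,0,0,0,0.1],[-24.15,18.35,0,0,0,0,0.1],[-24.15,18.35,3,0,0,0,0.1],[-24.15,18.35,6,0,0,0,0.1],[-24.15,18.35,8,0,0,0,0.1],[-24.15,18.35,8,0,0,0,0.1],[-24.15,18.35,8,0,0,0,0.1],[-24.15,18.35,8,0,0,0,0.1]]]}'; python3 -m handwheel '{"series": [[[0,0,0,0,0,0,0.1],[0,0,0,0,0,0,0.1],[0,0,0,0,0,0,0.1],[0,0,0,0,0,0,0.1]]]}' | head -2; python3 go.py  629.8,-284.4,24,95;python3 - <<'E'
from vis import *
S,T=[eyes.snapshot(n) for n in("side","top")]
im=np.hstack([cv2.resize(S["img"][160:310,340:490],(400,400)),cv2.resize(T["img"][150:250,335:435],(400,400))])
cv2.imwrite("pics/a4.png",im[...,::-1])
E
```

```text
time: 13.4
tool_pos: [631.3, -285.0, 40.8]
tcp_rot: [179.9, 0.1, 95.0]
ft_force: [-0.1, 0.2, 0.2]
finger_gap: 20.1
grip_force: 24.7
time: 13.9
tool_pos: [630.1, -284.5, 38.8]
t 13.9 tcp [ 630.1 -284.5   38.8] [-180.      0.     94.99] J6 -34 gap 20.2 F [-0.9 -0.   1.1] 24.7
[629.8, -284.4, 24.0] 95.0 -> [ 0.01 -0.03  1.48] [-0.  0. -0.]
```

View pics/a4.png

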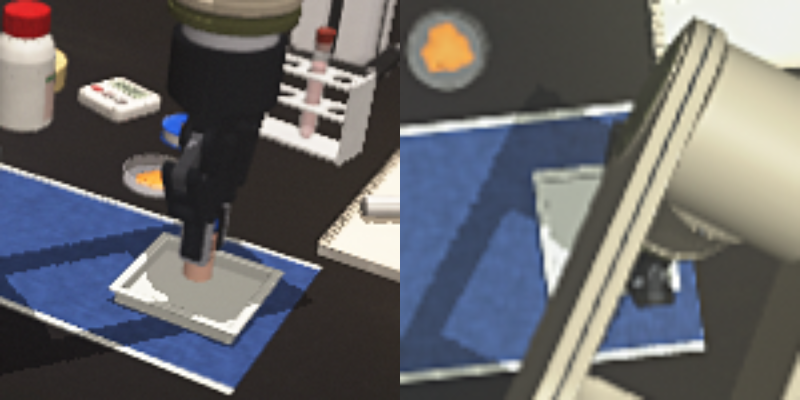

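The vial hangs at (199,265), over the middle of the tray at (197,290). Lower it until it touches.

```bash
python3 -m handwheel '{"series": [[[0,0,0.7,0,0,0,0.1],[0,0,1.4,0,0,0,0.1],[0,0,1.4,0,0,0,0.1],[0,0,1.4,0,0,0,0.1],[0,0,1.4,0,0,0,0.1],[0,0,1.4,0,0,0,0.1]]]}'|sed -n '2p;4p'; python3 -m handwheel '{"series": [[[0,0,0.05,0,0,0,0.1],[0,0,0.1,0,0,0,0.1],[0,0,0.1,0,0,0,0.1],[0,0,0.1,0,0,0,0.1]]]}'|sed -n '2p;4p'
```

```text
tool_pos: [630.0, -284.4, 24.7]
ft_force: [0.5, 0.2, -0.4]
tool_pos: [630.1, -284.5, 23.8]
ft_force: [0.4, -0.3, -0.2]
```

```bash
python3 -m handwheel '{"series": [[[0,0,0.08,0,0,0,0.1],[0,0,0.08,0,0,0,0.1],[0,0,0.08,0,0,0,0.1],[0,0,0.08,0,0,0,0.1]]]}'|sed -n '2p;4p';  python3 -m handwheel '{"series": [[[0,0,0.06,0,0,0,0.1],[0,0,0.06,0,0,0,0.1],[0,0,0.06,0,0,0,0.1]]]}'|sed -n '2p;4p'
```

```text
tool_pos: [630.2, -284.5, 23.8]
ft_force: [-2.1, 0.7, 6.1]
tool_pos: [630.3, -284.6, 23.7]
ft_force: [-4.2, 2.0, 9.6]
```

```bash
python3 -m handwheel '{"series": [[[0,0,-0.05,0,0,0,0.5],[0,0,-0.05,0,0,0,1],[0,0,-0.05,0,0,0,1],[0,0,-0.05,0,0,0,1],[0,0,-0.05,0,0,0,1],[0,0,-3,0,0,0,1],[0,0,-8,0,0,0,1],[0,0,-14,0,0,0,1],[0,0,-14,0,0,0,1]]]}'; python3 go.py 446.5,169.3,165,95 446.5,169.3,32,95;python3 - <<'E'
from vis import *
S,T=[eyes.snapshot(n) for n in("side","top")]
im=cv2.resize(S["img"][200:300,350:480],(520,400)); cv2.imwrite("pics/a5.png",im[...,::-1])
E
```

```text
time: 17.25
tool_pos: [633.8, -286.5, 170.8]
tcp_rot: [179.4, 0.4, 95.0]
ft_force: [0.8, 0.1, 0.5]
finger_gap: 85.6
grip_force: 0.0
t 17.25 tcp [ 633.8 -286.5  170.8] [179.39   0.4   94.98] J6 -34 gap 85.6 F [0.8 0.1 0.5] 0.0
[446.5, 169.3, 165.0] 95.0 -> [ 47.03 -14.7    0.09] [ 0.011  0.007 -0.   ]
[446.5, 169.3, 32.0] 95.0 -> [ 47.13 -14.84  13.39] [ 0.011  0.007 -0.   ]
```

View pics/a5.png

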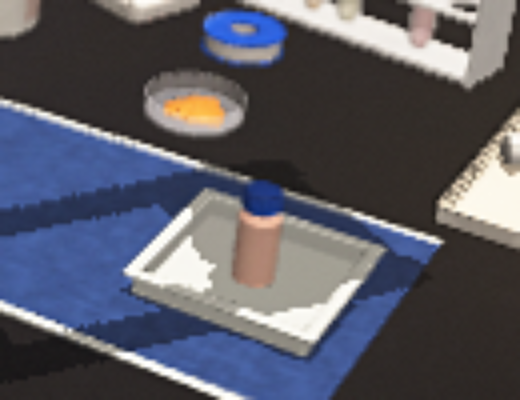

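The vial stands upright in the middle of the tray: base (255,277), tray centre about (255,272). On to the amber bottle.

```bash
python3 -m handwheel '{"series": [[[5,-1.5,0,0,0,0,1],[11,-3.4,0,0,0,0,1],[17,-5.3,0,0,0,0,1],[23,-7.2,0,0,0,0,1],[29,-9.1,0,0,0,0,1],[35,-11,0,0,0,0,1],[41,-12.9,0,0,0,0,1],[45,-14.2,0,0,0,0,1],[46.9,-14.5,0,0,0,0,1],[46.9,-14.5,0,0,0,0,1],[46.9,-14.5,0,0,0,0,1],[46.9,-14.5,0,0,0,0,1]]]}'|head -2;  python3 -m handwheel '{"series": [[[0,0,0,0,0,0,1],[0,0,0,0,0,0,1],[0,0,0,0,0,0,1],[0,0,0,0,0,0,1]]]}'|head -2; python3 go.py 446.5,169.3,140,95 446.5,169.3,33,95; python3 - <<'E'
from vis import *
S,T=[eyes.snapshot(n) for n in("side","top")]
np.savez("side2.npz",**S);np.savez("top2.npz",**T)
im=np.hstack([cv2.resize(S["img"][110:260,130:280],(400,400)),cv2.resize(T["img"][195:295,180:280],(400,400))])
cv2.imwrite("pics/a6.png",im[...,::-1])
E
```

```text
time: 18.85
tool_pos: [444.9, 169.2, 161.8]
time: 19.35
tool_pos: [444.9, 170.1, 162.5]
t 19.35 tcp [444.9 170.1 162.5] [179.99  -0.    94.98] J6 10 gap 85.3 F [ 0.2  0.3 -0.5] 0.0
[446.5, 169.3, 140.0] 95.0 -> [-0.09  0.15  2.25] [ 0. -0. -0.]
[446.5, 169.3, 33.0] 95.0 -> [-0.1   0.15 12.95] [ 0. -0. -0.]
```

View pics/a6.png

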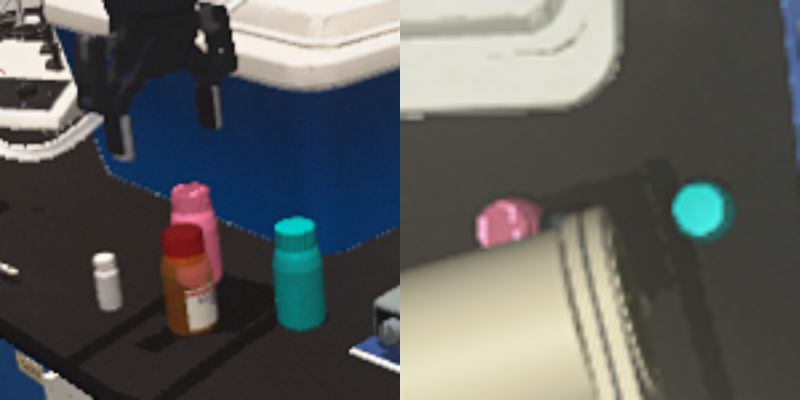

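The gripper is over the amber bottle (cap at (183,240)), with its fingers at (120,140) and (210,108), clear of pink and turquoise. Descend and grip the body.

```bash
python3 -m handwheel '{"series": [[[-0.1,0.12,3,0,0,0,1],[-0.1,0.12,7,0,0,0,1],[-0.1,0.12,11,0,0,0,1],[-0.1,0.12,12.9,0,0,0,1],[-0.1,0.12,12.9,0,0,0,1],[-0.1,0.12,12.9,0,0,0,1],[-0.1,0.12,12.9,0,0,0,0.3],[-0.1,0.12,12.9,0,0,0,0.3],[-0.1,0.12,12.9,0,0,0,0.3],[-0.1,0.12,12.9,0,0,0,0.3],[-0.1,0.12,12.9,0,0,0,0.3],[-0.1,0.12,12.9,0,0,0,0.3]]]}' 40; python3 go.py 446.5,169.3,150,95
```

```text
time: 20.95
tool_pos: [447.0, 169.5, 34.4]
tcp_rot: [179.9, -0.0, 95.0]
ft_force: [-0.9, 0.6, 6.8]
finger_gap: 41.5
grip_force: 40.0
t 20.95 tcp [447.  169.5  34.4] [ 1.799e+02 -2.000e-02  9.498e+01] J6 10 gap 41.5 F [-0.9  0.6  6.8] 40.0
[446.5, 169.3, 150.0] 95.0 -> [-1.000e-02 -3.000e-02 -1.156e+01] [ 0.002 -0.    -0.   ]
```

```bash
python3 -m handwheel '{"series": [[[0,0,-4,0,0,0,0.3],[0,0,-9,0,0,0,0.3],[0,0,-15,0,0,0,0.3],[0,0,-15,0,0,0,0.3],[0,0,-15,0,0,0,0.3]]]}' ; python3 go.py 618.4,-154.8,180,95 618.4,-154.8,36.5,95
```

```text
time: 21.58
tool_pos: [446.0, 169.2, 183.0]
tcp_rot: [-180.0, 0.0, 95.0]
ft_force: [0.1, -0.4, -2.1]
finger_gap: 41.8
grip_force: 41.8
t 21.575 tcp [446.  169.2 183. ] [-179.99    0.     94.98] J6 10 gap 41.8 F [ 0.1 -0.4 -2.1] 41.8
[618.4, -154.8, 180.0] 95.0 -> [-33.78  14.36   0.29] [-0.  0. -0.]
[618.4, -154.8, 36.5] 95.0 -> [-33.78  14.36  14.64] [-0.  0. -0.]
```

```bash
python3 -m handwheel '{"series": [[[-3,1.3,0,0,0,0,0.3],[-8,3.4,0,0,0,0,0.3],[-13,5.5,0,0,0,0,0.3],[-18,7.6,0,0,0,0,0.3],[-23,9.8,0,0,0,0,0.3],[-28,11.9,0,0,0,0,0.3],[-32,13.6,0,0,0,0,0.3],[-33.8,14.35,0,0,0,0,0.3],[-33.8,14.35,2,0,0,0,0.3],[-33.8,14.35,6,0,0,0,0.3],[-33.8,14.35,10,0,0,0,0.3],[-33.8,14.35,13,0,0,0,0.3]]]}' |head -2;  python3 -m handwheel '{"series": [[[0,0,0,0,0,0,0.3],[0,0,0,0,0,0,0.3],[0,0,0,0,0,0,0.3],[0,0,0,0,0,0,0.3],[0,0,0,0,0,0,0.3],[0,0,0,0,0,0,0.3]]]}'; python3 go.py 618.4,-154.8,36.5,95
```

```text
time: 23.08
tool_pos: [615.1, -152.5, 47.9]
time: 23.82
tool_pos: [618.7, -155.1, 53.7]
tcp_rot: [180.0, 0.0, 95.0]
ft_force: [0.6, 1.0, -1.1]
finger_gap: 41.6
grip_force: 41.8
t 23.825 tcp [ 618.7 -155.1   53.7] [1.7998e+02 1.0000e-02 9.4980e+01] J6 -24 gap 41.6 F [ 0.6  1.  -1.1] 41.8
[618.4, -154.8, 36.5] 95.0 -> [ 0.03 -0.02  1.72] [ 0.  0. -0.]
```

```bash
python3 -m handwheel '{"series": [[[0.03,0,0.6,0,0,0,0.3],[0.03,0,1.2,0,0,0,0.3],[0.03,0,1.65,0,0,0,0.3],[0.03,0,1.65,0,0,0,0.3],[0.03,0,1.65,0,0,0,0.3],[0.03,0,1.65,0,0,0,0.3]]]}'|sed -n '2p;4p';  python3 -m handwheel '{"series": [[[0,0,0.05,0,0,0,0.3],[0,0,0.1,0,0,0,0.3],[0,0,0.1,0,0,0,0.3],[0,0,0.1,0,0,0,0.3]]]}'|sed -n '2p;4p'
```

```text
tool_pos: [618.4, -154.7, 36.7]
ft_force: [-0.6, -0.4, -0.8]
tool_pos: [618.6, -154.8, 36.5]
ft_force: [-3.0, -0.4, 5.0]
```

```bash
python3 -m handwheel '{"series": [[[0,0,0,0,0,0,0.5],[0,0,0,0,0,0,1],[0,0,0,0,0,0,1],[0,0,0,0,0,0,1],[0,0,0,0,0,0,1],[0,0,-3,0,0,0,1],[0,0,-8,0,0,0,1],[0,0,-14,0,0,0,1],[0,0,-14,0,0,0,1],[0,0,-14,0,0,0,1]]]}'; python3 go.py 419.2,260,165,185
```

```text
time: 26.32
tool_pos: [618.5, -154.7, 176.0]
tcp_rot: [180.0, 0.0, 95.0]
ft_force: [-0.3, 0.4, -0.5]
finger_gap: 85.3
grip_force: 0.0
t 26.325 tcp [ 618.5 -154.7  176. ] [1.7997e+02 1.0000e-02 9.4980e+01] J6 -24 gap 85.3 F [-0.3  0.4 -0.5] 0.0
[419.2, 260.0, 165.0] 185.0 -> [ 43.05 -16.26   1.08] [ 0.000e+00  1.000e-03 -1.571e+00]
```

```bash
python3 -m handwheel '{"series": [[[4,-1.5,0,0,0,-0.15,1],[8.5,-3.2,0,0,0,-0.3,1],[13,-4.9,0,0,0,-0.46,1],[17.5,-6.6,0,0,0,-0.62,1],[22,-8.3,0,0,0,-0.78,1],[26.5,-10,0,0,0,-0.94,1],[31,-11.7,0,0,0,-1.1,1],[35.5,-13.4,0,0,0,-1.26,1],[40,-15.1,0,0,0,-1.42,1],[43,-16.2,1,0,0,-1.571,1],[43,-16.2,1,0,0,-1.571,1],[43,-16.2,1,0,0,-1.571,1]]]}'|head -2;  python3 -m handwheel '{"series": [[[0,0,2,0,0,0,1],[0,0,4,0,0,0,1],[0,0,4,0,0,0,1],[0,0,4,0,0,0,1],[0,0,4,0,0,0,1]]]}'|head -2; python3 go.py 419.2,260,17,185; python3 - <<'E'
from vis import *
S,T=[eyes.snapshot(n) for n in("side","top")]
np.savez("side3.npz",**S);np.savez("top3.npz",**T)
im=np.hstack([cv2.resize(S["img"][110:260,100:250],(400,400)),cv2.resize(T["img"][165:265,320:420],(400,400))])
im2=cv2.resize(S["img"][180:300,260:480],(800,200*2+36))[:200*2]
cv2.imwrite("pics/a7.png",cv2.resize(np.vstack([im[:400],im2]),(600,600))[...,::-1])
E
```

```text
time: 27.82
tool_pos: [419.1, 258.9, 164.5]
time: 28.45
tool_pos: [420.6, 259.6, 127.0]
t 28.45 tcp [420.6 259.6 127. ] [ 1.7997e+02  1.0000e-01 -1.7505e+02] J6 -69 gap 85.4 F [ 0.2 -0.8 -0.4] 0.0
[419.2, 260.0, 17.0] 185.0 -> [ 0.15  0.04 11.  ] [ 0.001  0.002 -0.001]
```

View pics/a7.png

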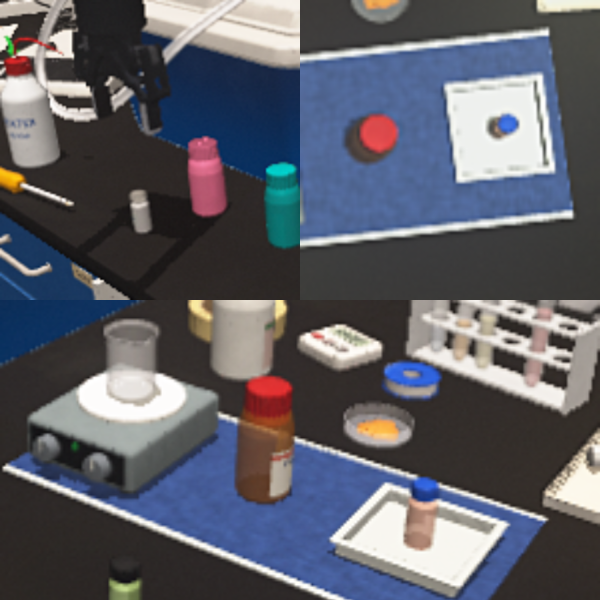

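The amber bottle stands upright on the mat (top view (375,135)), the blue vial stands in the tray (505,125), and the white vial at (140,212) is under the open gripper. Pick it up and measure the placed items at the same time.

```bash
python3 -m handwheel '{"series": [[[0.1,0.02,5,0,0,0,1],[0.1,0.02,9,0,0,0,1],[0.1,0.02,10.9,0,0,0,1],[0.1,0.02,10.9,0,0,0,1],[0.1,0.02,10.9,0,0,0,1],[0.1,0.02,10.9,0,0,0,0.1],[0.1,0.02,10.9,0,0,0,0.1],[0.1,0.02,10.9,0,0,0,0.1],[0.1,0.02,10.9,0,0,0,0.1],[0.1,0.02,10.9,0,0,0,0.1],[0.1,0.02,10.9,0,0,0,0.1],[0.1,0.02,10.9,0,0,0,0.1]]]}' 25; python3 - <<'E'
from vis import *
S,T=[dict(np.load(f"{n}3.npz")) for n in("side","top")]
f=lambda v:np.round(v,1)
r_=blobs(T,(0,150,90),(8,255,255),(420-90,165,420,265))[0]; b=blobs(T,(100,150,110),(125,255,255),(375,195,402,218),4)
sr=blobs(S,(0,150,60),(8,255,255),(335,195,385,228))[0]
print(r_[0],r_[1],"amber",plane(T,r_[1],97),tri(T,r_[1],S,sr[1]))
for q in b[:2]: print(q[0],q[1],"blue",plane(T,q[1],57))
g=cv2.cvtColor(T["img"],cv2.COLOR_RGB2GRAY)
c,dd=np.array([618.4,-154.8]),np.deg2rad(4.97)
u=np.array([np.cos(dd),np.sin(dd)]);v=np.array([-u[1],u[0]])
print("targets tray",c-130*v,"vial",c+72.5*u,"plate",c+130*v)
E
python3 go.py
```

```text
time: 30.05
tool_pos: [418.9, 259.8, 17.2]
tcp_rot: [180.0, 0.0, -175.0]
ft_force: [-1.6, -0.7, 5.0]
finger_gap: 19.9
grip_force: 24.7
77 [346.03896104 208.66233766] amber [ 618.97799962 -154.6193334    97.        ] (array([ 618.85618829, -154.42822708,   89.43231846]), np.float64(2.913819750640653))
26 [388.80769231 205.80769231] blue [ 628.78820874 -283.42396036   57.        ]
targets tray [ 629.66243619 -284.3112255 ] vial [ 690.62741422 -148.51902597] plate [607.13756381 -25.2887745 ]
t 30.05 tcp [418.9 259.8  17.2] [ 1.7999e+02  2.0000e-02 -1.7500e+02] J6 -69 gap 19.9 F [-1.6 -0.7  5. ] 24.7
```

```bash
python3 -m handwheel '{"series": [[[0,0,-4,0,0,0,0.1],[0,0,-9,0,0,0,0.1],[0,0,-15,0,0,0,0.1],[0,0,-16,0,0,0,0.1],[0,0,-16,0,0,0,0.1]]]}' | head -2; python3 go.py 470,0,178,185 690.9,-148.4,178,185
```

```text
time: 30.68
tool_pos: [419.1, 259.9, 177.1]
t 30.675 tcp [419.1 259.9 177.1] [ 1.7998e+02  7.0000e-02 -1.7501e+02] J6 -69 gap 20.3 F [ 0.1 -0.4 -0.2] 24.6
[470.0, 0.0, 178.0] 185.0 -> [ -2.81 -26.33  -0.09] [ 0.     0.001 -0.   ]
[690.9, -148.4, 178.0] 185.0 -> [-23.53 -43.04  -0.07] [ 0.     0.001 -0.   ]
```

```bash
python3 -m handwheel '{"series": [[[-0.5,-5,0,0,0,0,0.1],[-1,-10.5,0,0,0,0,0.1],[-1.6,-16,0,0,0,0,0.1],[-2.2,-21.5,0,0,0,0,0.1],[-2.8,-26.3,0,0,0,0,0.1],[-7,-29.7,0,0,0,0,0.1],[-11.3,-33.1,0,0,0,0,0.1],[-15.6,-36.5,0,0,0,0,0.1],[-19.9,-40,0,0,0,0,0.1],[-23.55,-43.05,0,0,0,0,0.1],[-23.55,-43.05,0,0,0,0,0.1],[-23.55,-43.05,0,0,0,0,0.1]]]}'|head -2;  python3 -m handwheel '{"series": [[[0,0,0,0,0,0,0.1],[0,0,0,0,0,0,0.1],[0,0,0,0,0,0,0.1],[0,0,0,0,0,0,0.1],[0,0,0,0,0,0,0.1]]]}'|head -2;python3 go.py 690.9,-148.4,40,185
```

```text
time: 32.17
tool_pos: [689.3, -148.2, 173.5]
time: 32.8
tool_pos: [690.8, -148.6, 177.1]
t 32.8 tcp [ 690.8 -148.6  177.1] [-1.7999e+02  1.0000e-02 -1.7500e+02] J6 -111 gap 20.4 F [ 0.5 -0.8 -0.5] 24.6
[690.9, -148.4, 40.0] 185.0 -> [-1.000e-02  2.000e-02  1.371e+01] [-0.  0. -0.]
```

```bash
python3 -m handwheel '{"series": [[[0,0,3,0,0,0,0.1],[0,0,7,0,0,0,0.1],[0,0,11,0,0,0,0.1],[0,0,14,0,0,0,0.1],[0,0,15.6,0,0,0,0.1],[0,0,15.6,0,0,0,0.1],[0,0,15.6,0,0,0,0.1],[0,0,15.6,0,0,0,0.1],[0,0,15.6,0,0,0,0.1]]]}'|sed -n '2p;4p';  python3 -m handwheel '{"series": [[[0,0,0.05,0,0,0,0.1],[0,0,0.1,0,0,0,0.1],[0,0,0.1,0,0,0,0.1],[0,0,0.1,0,0,0,0.1]]]}'|sed -n '2p;4p'
```

```text
tool_pos: [691.2, -148.8, 21.7]
ft_force: [0.2, 0.7, 0.1]
tool_pos: [690.7, -148.6, 19.8]
ft_force: [1.1, 0.0, -0.1]
```

```bash
python3 -m handwheel '{"series": [[[0,0.02,0.05,0,0,0,0.1],[0,0.02,0.07,0,0,0,0.1],[0,0.02,0.07,0,0,0,0.1],[0,0.02,0.07,0,0,0,0.1]]]}'|sed -n '2p;4p';  python3 -m handwheel '{"series": [[[0,0,0.04,0,0,0,0.1],[0,0,0.06,0,0,0,0.1],[0,0,0.06,0,0,0,0.1]]]}'|sed -n '2p;4p'
```

```text
tool_pos: [690.8, -148.5, 19.2]
ft_force: [0.2, 0.4, 0.4]
tool_pos: [690.8, -148.4, 18.5]
ft_force: [0.3, -0.6, -0.3]
```

```bash
python3 -m handwheel '{"series": [[[0,0,0.04,0,0,0,0.1],[0,0,0.06,0,0,0,0.1],[0,0,0.06,0,0,0,0.1]]]}'|sed -n '2p;4p';  python3 -m handwheel '{"series": [[[0,0,0.04,0,0,0,0.1],[0,0,0.06,0,0,0,0.1],[0,0,0.06,0,0,0,0.1]]]}'|sed -n '2p;4p'; python3 - <<'E'
from vis import *
S=eyes.snapshot("side")
cv2.imwrite("pics/a8.png",cv2.resize(S["img"][190:270,350:450],(600,480),interpolation=cv2.INTER_CUBIC)[...,::-1])
E
```

```text
tool_pos: [690.8, -148.4, 18.0]
ft_force: [0.0, 0.1, -0.3]
tool_pos: [690.9, -148.5, 17.8]
ft_force: [-1.7, 0.5, 4.5]
```

View pics/a8.png

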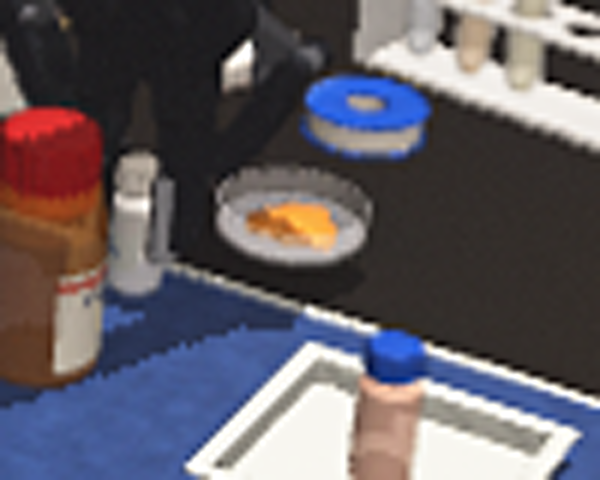

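Contact at 17.8. The vial at (138,225) is upright on the mat behind the amber bottle. Release, rise and withdraw.

```bash
python3 -m handwheel '{"series": [[[0,0,0,0,0,0,0.5],[0,0,0,0,0,0,1],[0,0,0,0,0,0,1],[0,0,0,0,0,0,1],[0,0,0,0,0,0,1],[0,0,-3,0,0,0,1],[0,0,-8,0,0,0,1],[0,0,-14,0,0,0,1],[0,0,-18,0,0,0,1],[0,0,-18,0,0,0,1],[0,0,-18,0,0,0,1]]]}';  python3 -m handwheel '{"series": [[[4,-3,0,0,0,0,1],[8,-6,0,0,0,0,1],[12,-9,0,0,0,0,1],[16,-12,0,0,0,0,1],[20,-15,0,0,0,0,1],[24,-18,0,0,0,0,1],[24,-21,0,0,0,0,1],[24,-24,0,0,0,0,1],[24,-24,0,0,0,0,1],[24,-24,0,0,0,0,1]]]}'|head -2; python3 - <<'E'
from vis import *
S,T=[eyes.snapshot(n) for n in("side","top")]
np.savez("side4.npz",**S);np.savez("top4.npz",**T)
a=cv2.resize(S["img"][180:300,255:480],(750,400)[:2]); b=cv2.resize(T["img"][165:260,268:418],(316,200))
im=np.zeros((600,750,3),np.uint8); im[:400]=a; im[400:,:316]=b; im[400:,320:320+316]=cv2.resize(T["img"][245:300,185:370],(316,200)); cv2.imwrite("pics/a9.png",im[...,::-1])
f=lambda v:np.round(v,1)
r_=blobs(T,(0,150,90),(8,255,255),(330,165,420,265))[0]; b=blobs(T,(100,150,110),(125,255,255),(375,195,402,218),4)[0]
w=blobs(T,(0,0,130),(180,60,255),(335,178,360,196),4)
A=plane(T,r_[1],97);print("amber",f(A),"blue",f(plane(T,b[1],57)))
for q in w[:3]:
    d=plane(T,q[1],54)-A; t=np.deg2rad(4.97); print("w",q[0],q[1],f(plane(T,q[1],54)),"local x,y",d[0]*np.cos(t)+d[1]*np.sin(t),-d[0]*np.sin(t)+d[1]*np.cos(t))
print(status.sense()["tool_pos"])
E
```

```text
time: 37.48
tool_pos: [690.5, -148.4, 196.8]
tcp_rot: [180.0, -0.0, -175.0]
ft_force: [-0.3, -0.6, -0.9]
finger_gap: 85.2
grip_force: 0.0
time: 38.72
tool_pos: [472.0, -407.3, 195.5]
amber [ 619.  -153.9   97. ] blue [ 628.8 -283.4   57. ]
w 109 [344.69724771 183.20183486] [ 697.8 -158.9   54. ] local x,y 78.03177809695217 -11.76395705815529
[ 472.50433657 -407.18544648  196.4902655 ]
```

View pics/a9.png

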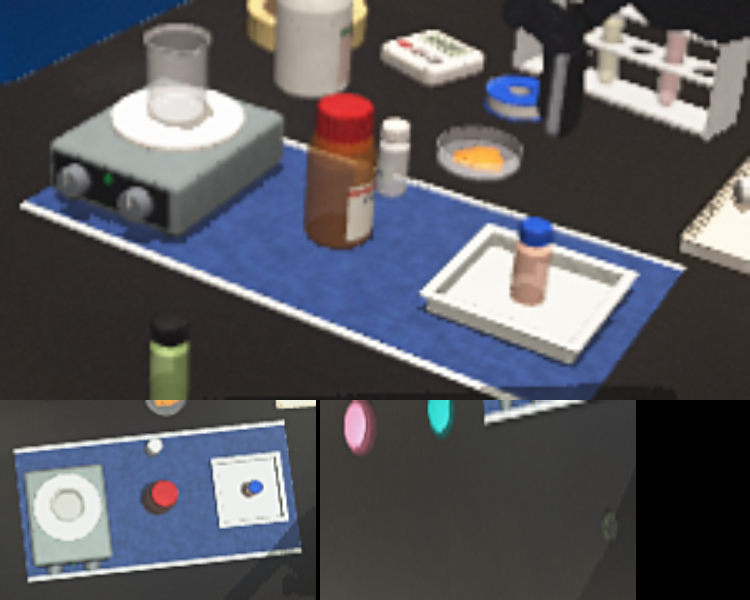

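All four items stand where they were put. The white-cap mask merged with the mat stripe, so I'll measure the vial again.

```bash
python3 - <<'E'
from vis import *
S,T=[dict(np.load(f"{n}4.npz")) for n in("side","top")]
g=cv2.cvtColor(T["img"],cv2.COLOR_RGB2GRAY); print(g[176:194,330:352])
gs=cv2.cvtColor(S["img"],cv2.COLOR_RGB2HSV); 
w=blobs(S,(0,0,120),(180,70,255),(365,212,382,240))
for q in w[:2]: print(q[0],q[1],q[2])
E
```

```text
[[ 61  62  62  60  62  61  62  62  61  62  62  62  62  61  62  62  62  63
   62  63  63  62]
 [ 61  62  62  62  62  61  61  61  62  62  62  61  62  62  62  62  62  63
   62  62  62  61]
 [ 62  62  61  63  61  63  62  62  61  62  62  62  61  61  60  60  59  59
   59  59  58  57]
 [ 62  62  62  61  60  59  60  59  59  58  58  57  56  53  48  47  44  42
   41  45  43  71]
 [ 58  57  56  54  51  48  46  43  41  39  43  47  68  82 118 134 163 181
  180 181 181 197]
 [ 38  42  58  79  95 122 134 163 183 181 182 183 195 203 231 243 255 255
  255 254 251 250]
 [183 184 192 205 214 235 243 255 255 251 243 242 237 230 232 234 235 211
  189 168 151 142]
 [255 253 249 244 238 236 235 233 199 205 215 216 200 155 101  76  84  90
   94  94  96  95]
 [181 164 144 118  91  86  75  60  80 203 244 244 248 244 164  84  93  98
  101 101 104 106]
 [ 86  89  94  94  95  99  77  56 170 242 244 241 243 252 202  98  91  98
  101 102 105 108]
 [104 101 104 104 103 106  86  89 224 254 243 240 241 249 223 128  93  98
   99 102 105 107]
 [105 103 105 107 106 110  92 103 175 241 247 242 243 252 218 122  98 100
  100 102 105 106]
 [102 101 103 103 102 106  94  99 112 184 242 249 250 241 161  88  98  99
  100 103 104 105]
 [ 96  98 102 100 100 105  92  81 130 128 189 235 232 158  86  94  97  99
  102 103 104 102]
 [ 96  99 102  99  99 103  93  89  87 118 142 132 126 110  96 100  99 100
  103 105 102 102]
 [100 105 103  98 102 105 106 102  95  94  95  97  94  97 103 103 100 101
  102 104 104 102]
 [104 106 104 101 105 107 104  99  95  99 101 103 100 100 107 107 104 103
  102 104 107 104]
 [104 105 102 101 102 104 102 101  97  99 100 102 101 101 104 104 104 103
  102 105 109 105]]
209 [372.88995215 227.42583732] [365 215  17  25]
```

```bash
python3 - <<'E'
from vis import *
S,T=[dict(np.load(f"{n}4.npz")) for n in("side","top")]
A=np.array([618.9,-154.4]);t=np.deg2rad(4.97)
p=plane(T,(341.1,186.1),54);d=p[:2]-A
print(p,"local",d[0]*np.cos(t)+d[1]*np.sin(t),-d[0]*np.sin(t)+d[1]*np.cos(t))
# beaker base disc / rim vs plate
g=cv2.cvtColor(T["img"],cv2.COLOR_RGB2GRAY); e=g[196:236,282:318]; bw=((e<232)).astype(np.uint8)
n,l,st,c=cv2.connectedComponentsWithStats(bw)
for i in range(1,n):
    if 30<st[i,4]: print(st[i],c[i]+[282,196],plane(T,c[i]+[282,196],111))
E
```

```text
[ 689.50318893 -148.14547374   54.        ] local 70.87959019613255 0.11436500384412085
[  0   0  36  40 707] [299.39745403 215.59830269] [600.98431966 -23.43080932 111.        ]
[  9  11  18  16 230] [299.4826087  214.35652174] [604.42240301 -23.748625   111.        ]
```

The vial is 71 mm straight behind the amber bottle, which makes the gap 38 mm with a sideways offset of 0.1 mm. The beaker is within about 3 mm of the plate's middle, and the bystanders look untouched. Hand in.

```bash
python3 -c "
from bench import r
print(r.hand_in())"
```

```text
the job is handed in; nothing more can be done
None
```

I handed the job in at about 39 s (limit 109 s): the beaker is on the stirrer plate, the blue vial in the tray, the amber bottle midway between them, and the white vial straight behind the amber bottle with a gap of about 38 mm; all stand upright and are let go.

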